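Crack the left-hand spinner nut of the desk fan loose with its key

TASK

The desk fan is tilted to the ceiling with its front guard off and a dowel keeping the blades from turning. Take the yellow socket key, feel for the flats and let it drop fully home over the orange hex nut without forcing it, and loosen the nut about a quarter turn: it has a left-hand thread, so it loosens clockwise; start gently and make sure it gives. Then lift the key off, stand it upright in the steel parts dish without banging it, and leave the blades and the other things on the desk alone.

Things in the scene. Friction and masses are not known exactly. Their poses are not given: they have to be found in the camera images.
- fan: Desk fan on rubber feet that do not slide, head tilted to the ceiling, hub axis upright. Origin: on that axis at desk level, z up. White foot 200 mm wide; rim of the wire rear guard 266 mm wide, 168 mm up; five thin blue blades 206 mm across, top 151 mm up; wooden dowel beside a blade (88 mm off axis, top 188 mm up). Its yaw says nothing of how the nut's flats lie
- nut_top (a point): Centre of the small flat top of the orange hex nut, on the fan's upright axis, 170 mm above the desk. Nut 32 mm across flats, 20 mm tall: flats 15.5 mm, then a short cone narrowing to 22 mm up to this point; it stands on a steel washer 52 mm wide. How its flats lie differs from fan to fan and is not measured: a key out of line stops about 5 mm below this point, on the corners
- nut (a joint): Angle of the nut on its left-hand thread, rad: 0 is done up dead tight against a hard stop; it grows as the nut is turned clockwise seen from above (loosening). Starts at 0 to 0.1. About 0.6 N m turns it all the way, and it stays where it is left. It hardly rises
- key: Yellow socket key standing mouth down, 220 g, 77 mm tall. Origin: centre of its mouth rim, z up. Hex socket 33.6 mm across flats, 30 mm deep, outside 44 to 50 mm wide up to 38 mm; neck; on top a flat paddle grip 50 mm long (key's x) and 14 mm thick (key's y), from 43 to 77 mm up. Two socket walls face along key's x. Home on the nut, its rim is on the washer, 20 mm below the nut's top
- dish: Round steel parts dish, fixed, 140 mm across the mouth, 20 mm high, flat floor about 120 mm wide. Origin: centre of its underside on the desk; its inner floor is 3 mm higher
- handheld: Black handheld radio standing on the desk, 32 x 56 x 105 mm with a thin rubber aerial to 190 mm. Origin: centre of its underside
- paddle: Steel Morse paddle key, low block 70 x 75 mm, 41 mm tall, two black finger pieces. Origin: centre of its underside
- mouse: Dark computer mouse, round, 62 mm wide, 34 mm tall. Origin: centre of its underside
There are look-alikes about, which are no part of the job. Of the things like the key, leave any that is turquoise; of the rest the smaller one is meant.

How it is judged:
By the outcome, as a careful person would: the job done as asked, in the order asked, and still so for the second after the job is handed in, with the robot touching nothing.
It also fails if it takes over 67 s, if anything falls off the work surface, if the arm or the gripper's body presses on something with over 40 N, if the wrist force passes 120 N, or if a joint passes its speed limit or range.

ROBOT

A 6-joint arm with a two-finger parallel gripper is mounted at the origin on the work surface. World frame = base frame: x ahead of the robot, y to its left, z up, the work surface at z = 0. Lengths are in m, angles in degrees, forces in N, time in s.
With the tool pointing down it reaches from about 0.35 to 0.875 m from the base axis. Payload 4.2 kg.
Tool frame: the origin (TCP) lies on the centre line of the jaws, within the pads' length; the fingertips stand 19 mm ahead of it and the grasp point (between the pads) is the TCP; z points along the fingers, y is the line along which they close (so a half turn about z gives the same grasp; the last joint's range is limited). The gripper opens to 87 mm and grips with 3 to 60 N. Pads are 19 mm wide; open, the fingers measure 117 mm over their backs; the gripper's body (75 mm by 190 mm) begins 51 mm behind the grasp point.
Start: joints at [80.879, 22.042, 0.453, 0, -68.411, -14.817], TCP at [0.254, 0.571, 0.242] pointing down, gripper open.
Joint ranges: [-179.83, 179.83], [-69.29, 118.12], [-61.27, 80.66], [-181.25, 117.63], [-171.15, -9.14], [-177.46, 177.46]. Speed limits (degrees/s): [159.86, 159.86, 180, 180, 180, 180].

INTERFACE

Orientations are given as a 3x3 rotation matrix whose columns are the frame's x, y, z axes.
In Python, from station import sense, capture, finish_job, search_frame, masks_of gives the robot as it stands.
- The arm moves only by the tool drive_tool, never from a script. Its argument "rows" is a list of rows, each a list of 7 numbers: the opening in per cent of the stroke, from 0 (shut) to 100 (fully open), then the shift along the world's x, y, z in mm, then the turn, a rotation vector about the world's x, y, z in rad. In form: [[fingers, dx, dy, dz, wx, wy, wz], ...]. A call has 1 to 5 rows; each row shifts and turns the commanded pose from where the row before left it; what a row does not reach is not made up. A row lasts 1/12 s, in which the tool goes at most 41.7 mm and 7.16 degrees, less where a joint would pass 70% of its speed; a pose out of reach is approached as far as the arm can. A call is refused whole if a number of a shift passes 41.7 or a number of a turn 0.125, either way. A call with a gripper value outside its range is refused whole. The fingers move at their own pace and stop on an object; the grip force is fixed at half the most. Time passes only in rows, so rows that do not move let the fingers close. It gives the time, the measured TCP pose, the force, the opening and the grip force at its end, in the units of the state.
- sense(): the state, without advancing time (a new reading comes with each control period).
- capture(name): name is "side" or "top"; returns a dict with "frame" (400x640x3 uint8, red, green, blue), "z_map" (400x640 float32, m along the optical axis (not along the pixel's ray), 0 where there is no reading), "fx", "fy", "cx", "cy" (pixels), "distortion" ([k1, k2, p1, p2, k3] as OpenCV has them; the pictures are not rectified), "R" (3x3) and "t" (3): a world point X has camera coordinates R X + t. Camera axes: x right, y down, z forward; pixel columns grow to the right and rows downward; lengths in m; the calibration is good to about 2 mm. A picture is of the moment at which its call begins.
- finish_job(): hands the job in; it is judged then, once.
Trained networks look in a picture, given as the dict that the camera call returned (one of the last four; its "shot" number tells which), for a name from the list of things; names that differ only in an ending like _2 or _b are one class to them, and where a whole thing is asked for, a point or a joint stands for the part that bears it (a point fixed in the world has none). Each returns a list of dicts, best first, with "p" (0 to 1); they miss things now and then, are a little off and sometimes report something else, mostly with a low value. They report only what shows in the picture. A call takes as long as a camera call. They do not tell look-alikes from the thing itself.
- search_frame(label, picture): "xy" ([column, row] in pixels, amid what is visible of it).
- masks_of(label, picture): "region" (400x640 bool, what is visible of it) and "xy" ([column, row] in pixels, amid what is visible of it).
The state is a dict: "time_s": time; "joints": joint angles; "joint_velocities": joint speeds; "effort": joint torques, N m; "tcp_pos": TCP position; "ee_rot": TCP orientation; "wrist_force": force on the tool from outside, world axes, zero at the start; "moment": the same for the moment, N m; "gripper_width": opening from 0.0 (shut) to 1.0 (fully open); "gripper_force": force on a finger pad.
Only numpy, scipy, OpenCV 4.12 (cv2) and the standard library are available. Lean on these libraries where they do the work, as an engineer would, in place of code of your own. Each camera call takes 0.05 s, during which the arm holds its last target. There are 200 camera calls.

## Working session

There is one attempt and no reset: what is moved stays moved. The work goes in short steps, Python scripts to look and compute and a tool call to move; the robot and the scene stay as the last step left them, time stands still between calls to the robot, and variables do not carry over. Pictures are saved under pics/ and viewed, at most 10 in all, crops included, and the job is handed in when it is done.

Besides the shell and the picture viewer there is one more tool, called after "Request:" as name(argument=value, ...), one argument or row to a line, values as JSON. drive_tool: Moves the arm, as the interface text tells. Its arguments: {"type":"object","properties":{"rows":{"type":"array"}},"required":["rows"]}

```bash
mkdir -p pics; cat > h.py <<'E'
import numpy as np, cv2
from station import *
def save(img,name,s=1):
    cv2.imwrite('pics/'+name, cv2.resize(img,None,fx=s,fy=s,interpolation=cv2.INTER_CUBIC)[:,:,::-1])
def cloud(c):
    K=np.array([[c['fx'],0,c['cx']],[0,c['fy'],c['cy']],[0,0,1]]);
    v,u=np.mgrid[0:400,0:640]
    n=cv2.undistortPoints(np.stack([u,v],-1).reshape(-1,1,2).astype(np.float64),K,np.array(c['distortion'],float)).reshape(400,640,2)
    z=c['z_map'][...,None]
    P=np.concatenate([n*z,z],-1)
    W=(P-np.array(c['t']))@np.array(c['R'])
    W[c['z_map']==0]=np.nan
    return W
def proj(c,X):
    K=np.array([[c['fx'],0,c['cx']],[0,c['fy'],c['cy']],[0,0,1]])
    return cv2.projectPoints(np.array(X,float).reshape(-1,1,3),cv2.Rodrigues(np.array(c['R'],float))[0],np.array(c['t'],float),K,np.array(c['distortion'],float))[0].reshape(-1,2)
E
python3 - <<'E'
from h import *
s=sense(); print({k:np.round(v,3).tolist() for k,v in s.items()})
for n in ('top','side'):
    c=capture(n); save(c['frame'],n+'0.png'); W=cloud(c)
    print(n,'cam',-np.array(c['R']).T@np.array(c['t']))
    for l in ('key','nut_top','fan','dish','handheld','paddle','mouse'):
        for m in masks_of(l,c)[:4]:
            if m['p']>.2:
                P=W[m['region']]; print(l,round(m['p'],2),np.round(m['xy']),m['region'].sum(),np.round(np.nanmedian(P,0),3),np.round(np.nanmin(P,0),3),np.round(np.nanmax(P,0),3), np.median(c['frame'][m['region']],0))
E
```

```text
{'time_s': 0.0, 'joints': [80.879, 22.091, 0.381, -0.03, -68.412, -14.819], 'joint_velocities': [0.008, 0.03, -0.001, 0.057, 0.036, -0.012], 'effort': [-0.0, -39.067, 18.74, 4.22, 0.011, -0.0], 'tcp_pos': [0.253, 0.571, 0.24], 'ee_rot': [[0.914, -0.406, -0.001], [-0.406, -0.914, -0.002], [0.0, 0.002, -1.0]], 'wrist_force': [0.364, 0.444, -0.995], 'moment': [0.027, -0.017, 0.023], 'gripper_force': 0.0, 'gripper_width': 0.998}
top cam [0.37043757 0.00434037 0.99011372]
key 0.72 [318. 199.] 338 [0.552 0.006 0.046] [ 0.533 -0.015  0.005] [0.58  0.031 0.081] [  0. 202. 176.]
key 0.61 [390. 257.] 697 [ 0.421 -0.156  0.063] [ 0.395 -0.193  0.003] [ 0.455 -0.126  0.112] [254. 241.   0.]
key 0.56 [348. 239.] 319 [ 0.455 -0.061  0.049] [ 0.435 -0.085  0.024] [ 0.482 -0.04   0.081] [253. 245.   0.]
nut_top 0.56 [219. 210.] 8289 [0.499 0.218 0.135] [ 0.379  0.098 -0.004] [0.689 0.428 0.19 ] [183. 172. 168.]
fan 0.6 [218. 210.] 8935 [0.5   0.222 0.134] [ 0.378  0.098 -0.005] [0.697 0.434 0.19 ] [181. 171. 167.]
dish 0.55 [428. 183.] 2297 [ 0.603 -0.267  0.003] [ 0.53  -0.332 -0.004] [ 0.668 -0.19
[... 892 characters left out ...]
0.112 -0.002] [0.692 0.363 0.19 ] [146. 137. 133.]
fan 0.67 [322. 327.] 18031 [0.509 0.268 0.134] [ 0.35  -0.111 -0.002] [0.697 0.363 0.19 ] [145. 135. 131.]
dish 0.96 [304. 189.] 1610 [ 0.599 -0.273  0.004] [ 0.531 -0.334 -0.002] [ 0.669 -0.191  0.023] [210. 185. 164.]
handheld 0.81 [219. 249.] 1930 [0.708 0.083 0.082] [ 0.685 -0.107 -0.001] [0.783 0.096 0.191] [31. 29. 28.]
paddle 0.84 [409. 279.] 1028 [0.372 0.063 0.033] [ 0.31  -0.004  0.001] [0.412 0.203 0.148] [97. 90. 82.]
mouse 0.95 [277. 229.] 485 [ 0.63  -0.073  0.027] [ 0.599 -0.134 -0.001] [0.665 0.138 0.168] [32. 31. 31.]
mouse 0.71 [321. 326.] 19291 [0.511 0.264 0.133] [ 0.349 -0.128 -0.002] [0.703 0.363 0.19 ] [145. 135. 130.]
```

```bash
python3 - <<'E'
from h import *
a=cv2.imread('pics/top0.png'); cv2.imwrite('pics/v1.png',a)
b=cv2.imread('pics/side0.png')
k=cv2.resize(a[215:285,320:420],None,fx=6,fy=6,interpolation=cv2.INTER_CUBIC); cv2.imwrite('pics/v2.png',k)
E
```

```text
(no output)
```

View pics/top0.png

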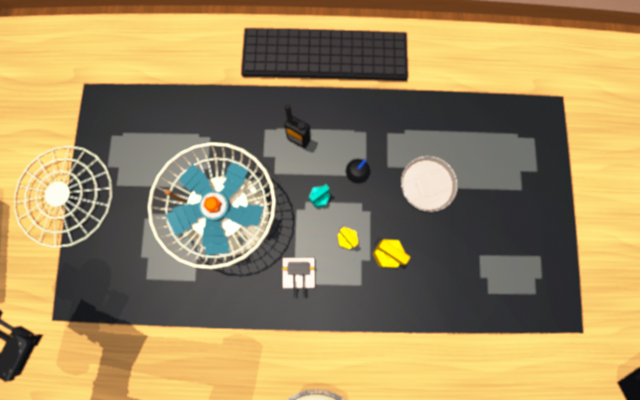

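View pics/side0.png

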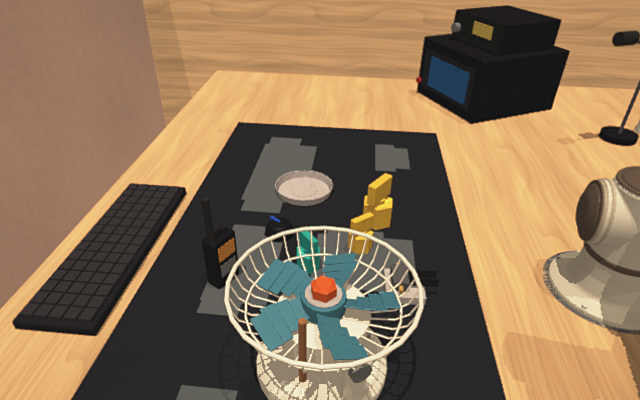

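View pics/v2.png

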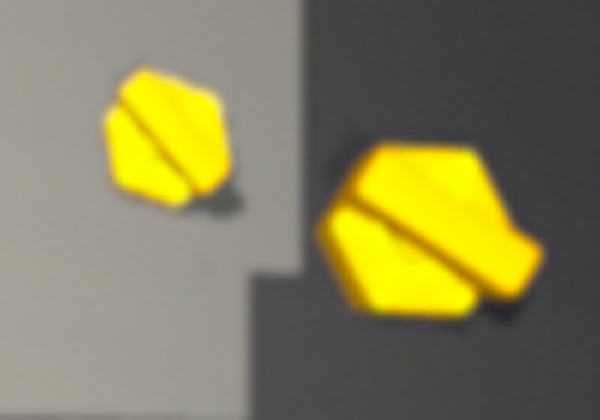

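The small yellow key at (348,239), beside the big yellow at (390,257) and the turquoise at (318,199), is the one meant: it is yellow, it is the smaller, and its top is about 77 mm up. The fan nut shows at (212,204), and the dish at (428,183) is empty. Next I measure the key's yaw, the nut's centre and its hex angle.

```bash
cat >> h.py <<'E'
def orange(c):
    h=cv2.cvtColor(c['frame'],cv2.COLOR_RGB2HSV); m=((h[...,0]<14)|(h[...,0]>174))&(h[...,1]>170)&(h[...,2]>110); return m
def yellow(c):
    h=cv2.cvtColor(c['frame'],cv2.COLOR_RGB2HSV); return (h[...,0]>18)&(h[...,0]<35)&(h[...,1]>190)
E
python3 - <<'E'
from h import *
tiles=[]
for n in ('top','side'):
    c=capture(n); W=cloud(c)
    m=yellow(c)&(np.hypot(W[...,0]-.457,W[...,1]+.061)<.04)
    P=W[m]
    hi=P[(P[:,2]>.068)&(P[:,2]<.09)]
    print(n,'key n',len(P),'hi',len(hi),'zmed',np.median(hi[:,2]),'med',np.median(hi,0))
    r=cv2.minAreaRect((hi[:,:2]*1000).astype(np.float32)); print(r, 'bbox corners',cv2.boxPoints(r).round().tolist())
    o=orange(c)&(np.hypot(W[...,0]-.5,W[...,1]-.22)<.12)
    v,u=np.nonzero(o); 
    lab,ll,st,ce=cv2.connectedComponentsWithStats(o.astype(np.uint8)); i=1+np.argmax(st[1:,4]); o=ll==i
    Q=W[o]; print('nut',o.sum(),ce[i],'zq',np.percentile(Q[:,2],[5,25,50,75,95,100]).round(4))
    T=Q[Q[:,2]>np.percentile(Q[:,2],60)]; print('top mean',T.mean(0), (T.min(0)+T.max(0))/2)
    cx,cy=ce[i].astype(int)
    crop=c['frame'][cy-20:cy+20,cx-20:cx+20]; tiles.append(cv2.resize(crop,(390,390),interpolation=cv2.INTER_CUBIC))
    D=W[masks_of('dish',c)[0]['region']]; D=D[(D[:,2]>.014)&(D[:,2]<.03)]
    if len(D)>10: print('dish rim',cv2.minEnclosingCircle((D[:,:2]*1000).astype(np.float32)))
save(np.hstack(tiles),'nut.png')
E
```

```text
top key n 321 hi 140 zmed 0.07602546090586518 med [ 0.4570946  -0.06133275  0.07602546]
((458.12713623046875, -62.04022979736328), (48.53290557861328, 13.920376777648926), 40.67085647583008) bbox corners [[435.0, -73.0], [444.0, -83.0], [481.0, -52.0], [472.0, -41.0]]
nut 70 [214.38571429 205.38571429] zq [0.1596 0.1647 0.1669 0.1684 0.1706 0.1716]
top mean [0.50577187 0.22291055 0.16906185] [0.50840389 0.2285587  0.16956989]
dish rim ((600.6397705078125, -264.8320617675781), 69.81617736816406)
side key n 100 hi 5 zmed 0.07514182011731135 med [ 0.46720083 -0.05077157  0.07514182]
((459.74102783203125, -55.183998107910156), (38.807491302490234, 8.576757431030273), 25.29146957397461) bbox corners [[440.0, -60.0], [444.0, -67.0], [479.0, -51.0], [475.0, -43.0]]
nut 500 [323.332 288.514] zq [0.1549 0.163  0.1673 0.1704 0.1715 0.1735]
top mean [0.51005444 0.232293   0.17063462] [0.50970588 0.23273273 0.17125058]
dish rim ((599.44677734375, -262.5751953125), 72.17566680908203)
```

View pics/nut.png

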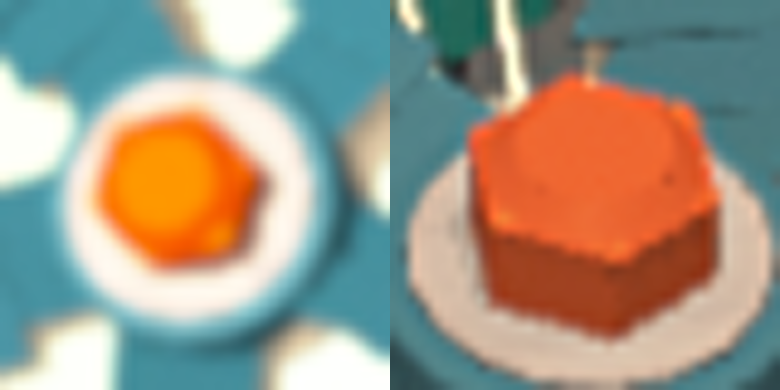

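```bash
cat >> h.py <<'E'
from scipy.optimize import differential_evolution
def hexpts(af,yaw,z,n=0):
    a=np.radians(yaw+30+60*np.arange(6)); r=af/2/np.cos(np.pi/6); return np.c_[r*np.cos(a),r*np.sin(a),0*a+z]
def circ(d,z): a=np.linspace(0,2*np.pi,25); return np.c_[d/2*np.cos(a),d/2*np.sin(a),0*a+z]
def hullmask(c,X,off,S=4):
    p=(proj(c,X)-off)*S; m=np.zeros((60*S,60*S),np.uint8)
    cv2.fillConvexPoly(m,cv2.convexHull(p.astype(np.float32)).round().astype(np.int32),1); return m>0
def fitnut(c,x0,S=4):
    off=proj(c,[[x0[0],x0[1],.16]])[0].round()-30; o=off.astype(int)
    f=cv2.resize(c['frame'][o[1]:o[1]+60,o[0]:o[0]+60],None,fx=S,fy=S,interpolation=cv2.INTER_CUBIC)
    # pixel centres: resize aligns (u+.5)*S-.5
    h=cv2.cvtColor(f,cv2.COLOR_RGB2HSV); m=((h[...,0]<22)|(h[...,0]>174))&(h[...,1]>150)&(h[...,2]>60)
    n,ll,st,ce=cv2.connectedComponentsWithStats(m.astype(np.uint8)); 
    i=1+np.argmax(st[1:,4]); m=ll==i
    off2=off-(.5-.5/S)
    def cost(q):
        X=np.r_[hexpts(.032,q[2],.150),hexpts(.032,q[2],.1655),circ(.022,.170)]+[q[0]+0,q[1],0]
        k=hullmask(c,X,off2,S); return 1-(k&m).sum()/(k|m).sum()
    r=differential_evolution(cost,[(x0[0]-.008,x0[0]+.008),(x0[1]-.008,x0[1]+.008),(-30,30)],seed=1,tol=1e-6,popsize=20,maxiter=80)
    return r.x,r.fun,m.sum()/S**2,cost
E
python3 - <<'E'
from h import *
for n in ('top','side'):
    c=capture(n); x,f,a,cost=fitnut(c,(.507,.227)); print(n,x.round(4),round(f,3),a)
    for d in range(-30,30,6): print(d,round(cost([x[0],x[1],d]),3),end=' ')
    print()
    W=cloud(c)
    m=W[(np.hypot(W[...,0]-x[0],W[...,1]-x[1])<.15)&(abs(W[...,2]-.168)<.006)&(np.hypot(W[...,0]-x[0],W[...,1]-x[1])>.12)]
    A=np.c_[2*m[:,:2],np.ones(len(m))]; s=np.linalg.lstsq(A,(m[:,:2]**2).sum(1),rcond=None)[0]
    print('rim circle',s[:2],np.sqrt(s[2]+s[0]**2+s[1]**2),len(m))
E
```

```text
top [ 0.5118  0.2302 26.5865] 0.189 192.4375
-30 0.196 -24 0.215 -18 0.214 -12 0.218 -6 0.215 0 0.215 6 0.214 12 0.221 18 0.215 24 0.206 
rim circle [0.51069517 0.22968552] 0.12885541524294764 1150
side [ 0.5101  0.2283 11.1812] 0.058 520.0
-30 0.11 -24 0.124 -18 0.131 -12 0.127 -6 0.118 0 0.108 6 0.077 12 0.065 18 0.079 24 0.097 
rim circle [0.50988081 0.23197909] 0.1288045254890999 2481
```

Request:
drive_tool(
  rows=[
    [100,0,-40,0,0,0,0.12],
    [100,10,-40,0,0,0,0.12],
    [100,20,-40,0,0,0,0.12],
    [100,20,-40,0,0,0,0.12],
    [100,20,-40,0,0,0,0.12],
  ],
)

```text
time_s: 1.52
tcp_pos: [0.3197, 0.3777, 0.2418]
ee_rot: [[0.982, 0.188, 0.0], [0.188, -0.982, 0.0], [0.0, -0.0, -1.0]]
wrist_force: [0.4, 0.7, 0.1]
gripper_width: 0.996
gripper_force: 0.0
```

Request:
drive_tool(
  rows=[
    [100,12,-40,0,0,0,0.1],
    [100,12,-40,0,0,0,0.1],
    [100,12,-40,0,0,0,0.1],
    [100,12,-40,0,0,0,0.1],
    [100,12,-40,0,0,0,0.1],
  ],
)

```text
time_s: 1.93
tcp_pos: [0.3791, 0.179, 0.242]
ee_rot: [[0.774, 0.633, 0.001], [0.633, -0.774, 0.001], [0.001, -0.0, -1.0]]
wrist_force: [0.8, -0.5, 0.4]
gripper_width: 0.999
gripper_force: 0.0
```

Request:
drive_tool(
  rows=[
    [100,12,-40,0,0,0,0.02],
    [100,13,-40,0,0,0,0],
    [100,13,-40,0,0,0,0],
    [100,13,-40,-20,0,0,0],
    [100,13,-40,-20,0,0,0],
  ],
)

```text
time_s: 2.35
tcp_pos: [0.4411, -0.0115, 0.2068]
ee_rot: [[0.765, 0.644, 0.005], [0.644, -0.765, 0.001], [0.004, 0.002, -1.0]]
wrist_force: [0.7, 0.1, -0.9]
gripper_width: 1.003
gripper_force: 0.0
```

```bash
python3 - <<'E'
from h import *
s=sense(); R=np.array(s['ee_rot']); print(s['joints'],s['tcp_pos'],np.degrees(np.arctan2(R[1,0],R[0,0])),R[:,2])
E
```

```text
[ 1.97477666e+01  5.62609892e+00 -2.71860373e+01  1.38341115e-02
 -5.69114294e+01  1.10322053e+02] [ 0.44111559 -0.01148972  0.20678495] 40.07758196187806 [ 0.00460929  0.00143977 -0.99998834]
```

Request:
drive_tool(
  rows=[
    [100,10,-33,-30,0,0,0.01],
    [100,0,0,-30,0,0,0],
    [100,0,0,-20,0,0,0],
    [100,0,0,0,0,0,0],
    [100,0,0,0,0,0,0],
  ],
)

```text
time_s: 2.77
tcp_pos: [0.449, -0.0401, 0.1282]
ee_rot: [[0.759, 0.651, -0.002], [0.651, -0.759, -0.001], [-0.002, -0.0, -1.0]]
wrist_force: [1.1, 0.4, 1.7]
gripper_width: 1.001
gripper_force: 0.0
```

```bash
python3 - <<'E'
from h import *
s=sense(); R=np.array(s['ee_rot']); print(s['tcp_pos'],np.degrees(np.arctan2(R[1,0],R[0,0])),R[:,2])
E
```

```text
[ 0.44900583 -0.04013228  0.128182  ] 40.65329727429015 [-1.77641448e-03 -9.39744698e-04 -9.99997981e-01]
```

Request:
drive_tool(
  rows=[
    [100,9,-22,0,0,0,0],
    [100,0,0,-22,0,0,0],
    [100,0,0,-22,0,0,0],
    [100,0,0,-22,0,0,0],
    [100,0,0,0,0,0,0],
  ],
)

```text
time_s: 3.18
tcp_pos: [0.4572, -0.0615, 0.0612]
ee_rot: [[0.758, 0.652, -0.004], [0.652, -0.758, -0.0], [-0.003, -0.002, -1.0]]
wrist_force: [-0.6, 0.1, -0.3]
gripper_width: 0.999
gripper_force: 0.0
```

Request:
drive_tool(
  rows=[
    [0,0,0,0,0,0,0],
    [0,0,0,0,0,0,0],
    [0,0,0,0,0,0,0],
    [0,0,0,0,0,0,0],
    [0,0,0,0,0,0,0],
  ],
)

```text
time_s: 3.6
tcp_pos: [0.4589, -0.0616, 0.0635]
ee_rot: [[0.758, 0.652, 0.002], [0.652, -0.758, 0.0], [0.002, 0.001, -1.0]]
wrist_force: [0.5, -0.1, -0.7]
gripper_width: 0.707
gripper_force: 0.0
```

Request:
drive_tool(
  rows=[
    [0,0,0,0,0,0,0],
    [0,0,0,0,0,0,0],
    [0,0,0,0,0,0,0],
    [0,0,0,0,0,0,0],
    [0,0,0,0,0,0,0],
  ],
)

```text
time_s: 4.02
tcp_pos: [0.4581, -0.0619, 0.0624]
ee_rot: [[0.759, 0.651, -0.0], [0.651, -0.759, -0.0], [-0.0, -0.0, -1.0]]
wrist_force: [0.3, 0.7, -0.9]
gripper_width: 0.327
gripper_force: 0.0
```

Request:
drive_tool(
  rows=[
    [0,0,0,0,0,0,0],
    [0,0,0,0,0,0,0],
    [0,0,0,0,0,0,0],
    [0,0,0,0,0,0,0],
    [0,0,0,0,0,0,0],
  ],
)

```text
time_s: 4.43
tcp_pos: [0.4585, -0.0618, 0.0629]
ee_rot: [[0.759, 0.652, 0.001], [0.652, -0.759, -0.0], [0.001, 0.001, -1.0]]
wrist_force: [-0.2, 0.1, 6.0]
gripper_width: 0.158
gripper_force: 49.1
```

Request:
drive_tool(
  rows=[
    [0,0,0,0,0,0,0],
    [0,0,0,10,0,0,0],
    [0,0,0,20,0,0,0],
    [0,0,0,30,0,0,0],
    [0,0,0,30,0,0,0],
  ],
)

```text
time_s: 4.85
tcp_pos: [0.4566, -0.0619, 0.152]
ee_rot: [[0.759, 0.651, -0.005], [0.651, -0.759, -0.0], [-0.004, -0.003, -1.0]]
wrist_force: [0.9, 0.8, -2.8]
gripper_width: 0.158
gripper_force: 48.8
```

Request:
drive_tool(
  rows=[
    [0,0,0,35,0,0,-0.05],
    [0,0,10,38,0,0,-0.06],
    [0,5,20,30,0,0,-0.06],
    [0,6,30,12,0,0,-0.06],
    [0,6,30,5,0,0,-0.06],
  ],
)

```text
time_s: 5.27
tcp_pos: [0.4758, 0.0291, 0.275]
ee_rot: [[0.915, 0.403, 0.005], [0.403, -0.915, 0.002], [0.005, -0.0, -1.0]]
wrist_force: [0.5, -0.7, -2.1]
gripper_width: 0.158
gripper_force: 48.8
```

Request:
drive_tool(
  rows=[
    [0,8,35,0,0,0,-0.05],
    [0,8,35,0,0,0,-0.05],
    [0,8,35,0,0,0,-0.05],
    [0,8,35,0,0,0,-0.05],
    [0,5,25,0,0,0,-0.025],
  ],
)

```text
time_s: 5.68
tcp_pos: [0.5119, 0.1958, 0.271]
ee_rot: [[0.981, 0.192, -0.002], [0.192, -0.981, -0.0], [-0.002, -0.0, -1.0]]
wrist_force: [0.0, -0.4, -1.3]
gripper_width: 0.156
gripper_force: 48.8
```

Request:
drive_tool(
  rows=[
    [0,3,15,0,0,0,0],
    [0,0,0,0,0,0,0],
    [0,0,0,0,0,0,0],
    [0,0,0,0,0,0,0],
  ],
)

```text
time_s: 6.02
tcp_pos: [0.5145, 0.2072, 0.2718]
ee_rot: [[0.981, 0.193, -0.002], [0.193, -0.981, -0.001], [-0.002, 0.001, -1.0]]
wrist_force: [0.4, -0.2, -2.0]
gripper_width: 0.157
gripper_force: 48.8
```

```bash
python3 - <<'E'
from h import *
s=sense(); R=np.array(s['ee_rot']); print(s['joints'],s['tcp_pos'],np.degrees(np.arctan2(R[1,0],R[0,0])),R[:,2],s['wrist_force'],s['moment'])
E
```

```text
[ 3.86662208e+01  1.40627863e+01 -6.65911330e+00 -2.11060359e-02
 -6.93913672e+01  6.24594740e+01] [0.51452807 0.20718168 0.271807  ] 11.118213001264426 [-1.75894962e-03 -9.65888022e-04 -9.99997987e-01] [ 0.42590578 -0.17415645 -1.95315397] [-0.07920216 -0.03862044  0.01160253]
```

Request:
drive_tool(
  rows=[
    [0,-4,22,0,0,0,0],
    [0,0,0,0,0,0,0],
    [0,0,0,0,0,0,0],
  ],
)

```text
time_s: 6.27
tcp_pos: [0.5108, 0.2293, 0.2725]
ee_rot: [[0.981, 0.193, -0.0], [0.193, -0.981, -0.0], [-0.0, 0.0, -1.0]]
wrist_force: [0.8, 0.2, -1.4]
gripper_width: 0.153
gripper_force: 48.8
```

```bash
cat >> h.py <<'E'
def fitkey(c,x0,rz,yaw,S=4,N=110):
    off=proj(c,[[x0[0],x0[1],rz+.02]])[0].round()-N//2; o=off.astype(int)
    f=cv2.resize(c['frame'][o[1]:o[1]+N,o[0]:o[0]+N],None,fx=S,fy=S,interpolation=cv2.INTER_CUBIC)
    h=cv2.cvtColor(f,cv2.COLOR_RGB2HSV); m=(h[...,0]>17)&(h[...,0]<36)&(h[...,1]>130)&(h[...,2]>50)
    n,ll,st,ce=cv2.connectedComponentsWithStats(m.astype(np.uint8)); m=ll==(1+np.argmax(st[1:,4]))
    off2=off-(.5-.5/S)
    row=int((proj(c,[[x0[0],x0[1],rz+.026]])[0,1]-off2[1])*S); m[:row]=0
    def mk(q):
        k=np.zeros((N*S,N*S),np.uint8)
        X=np.r_[hexpts(.0435,q[2],rz),hexpts(.0435,q[2],rz+.038)]+[q[0],q[1],0]
        p=(proj(c,X)-off2)*S
        cv2.fillConvexPoly(k,cv2.convexHull(p.astype(np.float32)).round().astype(np.int32),1); k[:row]=0; return k>0
    def cost(q): k=mk(q); return 1-(k&m).sum()/(k|m).sum()
    r=differential_evolution(cost,[(x0[0]-.008,x0[0]+.008),(x0[1]-.008,x0[1]+.008),(yaw-15,yaw+15)],seed=1,tol=1e-6,popsize=20,maxiter=80)
    f=f.copy(); f[m^mk(r.x)]=(255,0,255)
    return r.x,r.fun,f
E
python3 - <<'E'
from h import *
s=sense(); R=np.array(s['ee_rot']); p=s['tcp_pos']; print(p,np.degrees(np.arctan2(R[1,0],R[0,0])))
c=capture('side'); x,f,im=fitkey(c,p[:2],p[2]-.0625,11); print(x,f)
fr=c['frame']; u,v=proj(c,[[*p[:2],p[2]-.05]])[0].astype(int)
save(np.hstack([im,cv2.resize(fr[v-70:v+70,u-45:u+45],(283,440))]),'hover.png')
E
```

```text
[0.51083537 0.22933684 0.27251715] 11.127022871697344
[0.50837191 0.23034264 9.7505637 ] 0.013337757133377592
```

View pics/hover.png

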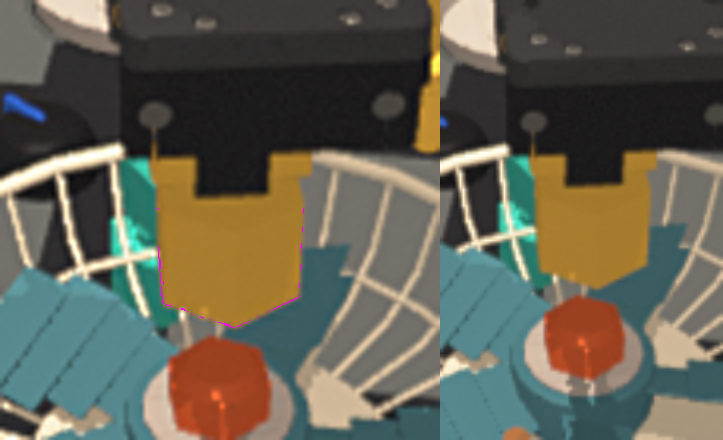

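```bash
python3 - <<'E'
from h import *
c=capture('side')
x0=(.510,.229); S=6
off=proj(c,[[*x0,.16]])[0].round()-30; o=off.astype(int); off2=off-(.5-.5/S)
f=cv2.resize(c['frame'][o[1]:o[1]+60,o[0]:o[0]+60],None,fx=S,fy=S,interpolation=cv2.INTER_CUBIC)
h=cv2.cvtColor(f,cv2.COLOR_RGB2HSV).astype(int)
for sat in (130,160,190):
    m=((h[...,0]<12)|(h[...,0]>174))&(h[...,1]>sat)&(h[...,2]>60)
    n,ll,st,ce=cv2.connectedComponentsWithStats(m.astype(np.uint8)); m=ll==(1+np.argmax(st[1:,4]))
    def mk(q):
        X=np.r_[hexpts(.032,q[2],.150),hexpts(.032,q[2],.1655),circ(.022,.170)]+[q[0],q[1],0]
        return hullmask(c,X,off2,S)
    cost=lambda q:1-(mk(q)&m).sum()/(mk(q)|m).sum()
    r=differential_evolution(cost,[(.5,.52),(.22,.24),(-20,40)],seed=1,popsize=20,maxiter=80,tol=1e-6); print(sat,r.x,r.fun,[round(cost([r.x[0],r.x[1],r.x[2]+d]),3) for d in(-6,-3,3,6)])
f=f.copy(); f[m^mk(r.x)]=(0,0,255); save(f,'nutfit.png')
E
```

```text
130 [ 0.50969824  0.22908529 12.32901465] 0.033229438970440395 [np.float64(0.069), np.float64(0.052), np.float64(0.043), np.float64(0.045)]
160 [ 0.50970867  0.2287127  11.03250765] 0.06676121973457605 [np.float64(0.085), np.float64(0.077), np.float64(0.079), np.float64(0.085)]
190 [0.50984535 0.22875996 6.41407211] 0.11460685690823236 [np.float64(0.135), np.float64(0.123), np.float64(0.125), np.float64(0.131)]
```

View pics/nutfit.png

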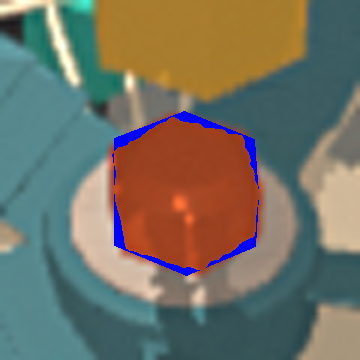

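The key in the side picture is at (.5084,.2303), yaw 9.8°; the nut is at (.5097,.2290), yaw 12.3°. I shift by that difference, then come down gently.

Request:
drive_tool(
  rows=[
    [0,1.3,-1.3,0,0,0,0.044],
    [0,0,0,-12,0,0,0],
    [0,0,0,-12,0,0,0],
    [0,0,0,-10,0,0,0],
    [0,0,0,0,0,0,0],
  ],
)

```text
time_s: 6.78
tcp_pos: [0.5113, 0.2273, 0.2361]
ee_rot: [[0.972, 0.235, -0.004], [0.235, -0.972, -0.003], [-0.005, 0.001, -1.0]]
wrist_force: [-1.4, -0.6, -2.9]
gripper_width: 0.157
gripper_force: 48.8
```

Request:
drive_tool(
  rows=[
    [0,0,0,-2,0,0,0],
    [0,0,0,-2,0,0,0],
    [0,0,0,-2,0,0,0],
    [0,0,0,-2,0,0,0],
    [0,0,0,0,0,0,0],
  ],
)

```text
time_s: 7.2
tcp_pos: [0.5123, 0.2289, 0.2303]
ee_rot: [[0.972, 0.236, -0.0], [0.236, -0.972, -0.0], [-0.0, -0.0, -1.0]]
wrist_force: [0.4, -0.7, -2.6]
gripper_width: 0.158
gripper_force: 48.8
```

Request:
drive_tool(
  rows=[
    [0,0,0,-2,0,0,0],
    [0,0,0,-1,0,0,0],
    [0,0,0,0,0,0,0],
    [0,0,0,0,0,0,0],
  ],
)

```text
time_s: 7.53
tcp_pos: [0.5125, 0.2289, 0.2274]
ee_rot: [[0.972, 0.236, -0.0], [0.236, -0.972, -0.0], [-0.0, 0.0, -1.0]]
wrist_force: [0.5, 1.2, -1.8]
gripper_width: 0.159
gripper_force: 48.8
```

Request:
drive_tool(
  rows=[
    [0,0,0,-1,0,0,0],
    [0,0,0,-1,0,0,0],
    [0,0,0,0,0,0,0],
    [0,0,0,0,0,0,0],
  ],
)

```text
time_s: 7.87
tcp_pos: [0.5124, 0.2288, 0.2253]
ee_rot: [[0.972, 0.236, -0.0], [0.236, -0.972, -0.0], [-0.0, 0.0, -1.0]]
wrist_force: [-0.3, 0.5, -2.7]
gripper_width: 0.158
gripper_force: 48.8
```

Request:
drive_tool(
  rows=[
    [0,0,0,-2,0,0,0],
    [0,0,0,-1,0,0,0],
    [0,0,0,0,0,0,0],
    [0,0,0,0,0,0,0],
  ],
)

```text
time_s: 8.2
tcp_pos: [0.5124, 0.2288, 0.2223]
ee_rot: [[0.972, 0.236, -0.0], [0.236, -0.972, -0.0], [-0.0, 0.0, -1.0]]
wrist_force: [0.3, 0.9, -1.7]
gripper_width: 0.158
gripper_force: 48.8
```

Request:
drive_tool(
  rows=[
    [0,0,0,-2,0,0,0],
    [0,0,0,-1,0,0,0],
    [0,0,0,0,0,0,0],
    [0,0,0,0,0,0,0],
  ],
)

```text
time_s: 8.53
tcp_pos: [0.5124, 0.2288, 0.2193]
ee_rot: [[0.972, 0.236, -0.0], [0.236, -0.972, -0.0], [-0.0, 0.0, -1.0]]
wrist_force: [0.0, -0.5, -2.2]
gripper_width: 0.162
gripper_force: 48.8
```

Request:
drive_tool(
  rows=[
    [0,0,0,-2,0,0,0],
    [0,0,0,-1.5,0,0,0],
    [0,0,0,0,0,0,0],
    [0,0,0,0,0,0,0],
  ],
)

```text
time_s: 8.87
tcp_pos: [0.5124, 0.2288, 0.2157]
ee_rot: [[0.972, 0.236, -0.0], [0.236, -0.972, -0.0], [-0.0, 0.0, -1.0]]
wrist_force: [0.2, 0.2, -1.8]
gripper_width: 0.16
gripper_force: 48.8
```

Request:
drive_tool(
  rows=[
    [0,0,0,-1,0,0,0],
    [0,0,0,-1,0,0,0],
    [0,0,0,0,0,0,0],
    [0,0,0,0,0,0,0],
  ],
)

```text
time_s: 9.2
tcp_pos: [0.5124, 0.2288, 0.2139]
ee_rot: [[0.972, 0.236, -0.0], [0.236, -0.972, -0.0], [-0.0, 0.0, -1.0]]
wrist_force: [-0.1, 0.1, -2.0]
gripper_width: 0.162
gripper_force: 48.8
```

Request:
drive_tool(
  rows=[
    [0,0,0,-0.7,0,0,0],
    [0,0,0,0,0,0,0],
    [0,0,0,0,0,0,0],
  ],
)

```text
time_s: 9.45
tcp_pos: [0.5126, 0.2289, 0.2135]
ee_rot: [[0.972, 0.236, 0.0], [0.236, -0.972, 0.0], [0.0, -0.0, -1.0]]
wrist_force: [-1.3, -1.3, -0.2]
gripper_width: 0.155
gripper_force: 48.9
```

Request:
drive_tool(
  rows=[
    [0,0,0,-0.7,0,0,0],
    [0,0,0,0,0,0,0],
    [0,0,0,0,0,0,0],
  ],
)

```text
time_s: 9.7
tcp_pos: [0.5126, 0.2289, 0.2134]
ee_rot: [[0.972, 0.236, 0.001], [0.236, -0.972, 0.0], [0.001, -0.0, -1.0]]
wrist_force: [-3.5, -1.0, 4.5]
gripper_width: 0.157
gripper_force: 49.1
```

It dropped in freely; the rim met the washer at TCP z 0.2134, just as expected for home. Next I turn clockwise gently.

Request:
drive_tool(
  rows=[
    [0,0,0,0.4,0,0,0],
    [0,0,0,0,0,0,-0.02],
    [0,0,0,0,0,0,-0.02],
    [0,0,0,0,0,0,-0.02],
    [0,0,0,0,0,0,0],
  ],
)

```text
time_s: 10.12
tcp_pos: [0.5125, 0.2287, 0.2134]
ee_rot: [[0.984, 0.176, 0.0], [0.176, -0.984, -0.0], [0.0, 0.001, -1.0]]
wrist_force: [-2.9, -0.4, 5.3]
gripper_width: 0.16
gripper_force: 49.1
```

```bash
cat > st.py <<'E'
from h import *
s=sense(); R=np.array(s['ee_rot']); print(np.round(s['tcp_pos'],4),'yaw',np.degrees(np.arctan2(R[1,0],R[0,0])).round(2),'F',np.round(s['wrist_force'],1),'M',np.round(s['moment'],2),'w',s['gripper_width'],'j',np.round(s['joints'],0))
E
python3 st.py
```

```text
[0.5125 0.2287 0.2134] yaw 10.16 F [-2.9 -0.4  5.3] M [-0.32  0.79  0.14] w 0.1603079145597402 j [ 41.  17. -11.   0. -62.  60.]
```

Request:
drive_tool(
  rows=[
    [0,0,0,0,0,0,-0.03],
    [0,0,0,0,0,0,-0.03],
    [0,0,0,0,0,0,-0.03],
    [0,0,0,0,0,0,0],
  ],
)

```text
time_s: 10.45
tcp_pos: [0.5123, 0.2287, 0.2134]
ee_rot: [[0.996, 0.089, 0.0], [0.089, -0.996, -0.001], [-0.0, 0.001, -1.0]]
wrist_force: [-3.7, -1.4, 5.3]
gripper_width: 0.161
gripper_force: 48.8
```

```bash
python3 st.py
```

```text
[0.5123 0.2287 0.2134] yaw 5.11 F [-3.7 -1.4  5.3] M [-0.3   0.96  0.6 ] w 0.16107045787092147 j [ 41.  17. -11.   0. -62.  54.]
```

Request:
drive_tool(
  rows=[
    [0,-0.5,0,0,0,0,-0.04],
    [0,0,0,0,0,0,-0.04],
    [0,0,0,0,0,0,-0.04],
    [0,0,0,0,0,0,-0.04],
    [0,0,0,0,0,0,0],
  ],
)

```text
time_s: 10.87
tcp_pos: [0.5122, 0.2286, 0.2135]
ee_rot: [[0.997, -0.071, 0.001], [-0.071, -0.997, -0.001], [0.001, 0.001, -1.0]]
wrist_force: [-2.3, -0.9, 4.4]
gripper_width: 0.156
gripper_force: 48.7
```

```bash
python3 st.py; python3 - <<'E'
from h import *
c=capture('side'); s=sense();p=s['tcp_pos']; print(fitkey(c,p[:2],.150,0)[:2])
E
```

```text
[0.5122 0.2286 0.2135] yaw -4.09 F [-2.3 -0.9  4.4] M [-0.48  0.55  0.62] w 0.15621404373409847 j [ 41.  17. -11.   0. -62.  45.]
(array([ 0.5100387 ,  0.22892936, -2.07112685]), np.float64(0.009603121014329696))
```

It gives: the moment levels off at 0.6 N m while the key goes on turning. I carry on to about 90°.

Request:
drive_tool(
  rows=[
    [0,-0.3,0,0,0,0,-0.07],
    [0,0,0,0,0,0,-0.07],
    [0,0,0,0,0,0,-0.07],
    [0,0,0,0,0,0,-0.07],
    [0,0,0,0,0,0,-0.07],
  ],
)

```text
time_s: 11.33
tcp_pos: [0.512, 0.2284, 0.2134]
ee_rot: [[0.912, -0.411, 0.001], [-0.411, -0.912, -0.002], [0.002, 0.001, -1.0]]
wrist_force: [-1.9, -1.3, 4.9]
gripper_width: 0.161
gripper_force: 48.8
```

```bash
python3 st.py
```

```text
[0.512  0.2284 0.2134] yaw -24.25 F [-1.9 -1.3  4.9] M [-0.69  0.35  0.67] w 0.16073171935694974 j [ 41.  17. -11.   0. -62.  25.]
```

Request:
drive_tool(
  rows=[
    [0,0,0,0,0,0,-0.07],
    [0,0,0,0,0,0,-0.07],
    [0,0,0,0,0,0,-0.07],
    [0,0,0,0,0,0,-0.07],
    [0,0,0,0,0,0,-0.07],
  ],
)

```text
time_s: 11.75
tcp_pos: [0.5119, 0.2281, 0.2134]
ee_rot: [[0.716, -0.699, 0.0], [-0.699, -0.716, -0.002], [0.002, 0.001, -1.0]]
wrist_force: [-1.8, -2.7, 4.9]
gripper_width: 0.164
gripper_force: 48.8
```

```bash
python3 st.py
```

```text
[0.5119 0.2281 0.2134] yaw -44.31 F [-1.8 -2.7  4.9] M [-0.75  0.47  0.68] w 0.16361214032648738 j [ 41.  17. -11.   0. -62.   5.]
```

Remaining: about 40° (tool yaw to about -84°).

Request:
drive_tool(
  rows=[
    [0,0,-0.5,0,0,0,-0.07],
    [0,0,0,0,0,0,-0.07],
    [0,0,0,0,0,0,-0.07],
    [0,0,0,0,0,0,-0.07],
    [0,0,0,0,0,0,-0.07],
  ],
)

```text
time_s: 12.17
tcp_pos: [0.5117, 0.2279, 0.2134]
ee_rot: [[0.433, -0.902, 0.0], [-0.902, -0.433, -0.002], [0.001, 0.001, -1.0]]
wrist_force: [-2.9, -2.3, 4.9]
gripper_width: 0.158
gripper_force: 48.9
```

Request:
drive_tool(
  rows=[
    [0,0,-0.3,0,0,0,-0.07],
    [0,0,0,0,0,0,-0.07],
    [0,0,0,0,0,0,-0.07],
    [0,0,0,0,0,0,-0.07],
    [0,0,0,0,0,0,-0.04],
  ],
)

```text
time_s: 12.58
tcp_pos: [0.5115, 0.2278, 0.2134]
ee_rot: [[0.128, -0.992, -0.0], [-0.992, -0.128, -0.001], [0.001, 0.0, -1.0]]
wrist_force: [-3.7, -0.4, 6.3]
gripper_width: 0.16
gripper_force: 48.9
```

Request:
drive_tool(
  rows=[
    [0,0,0,0,0,0,0],
    [0,0,0,0,0,0,0],
  ],
)

```text
time_s: 12.75
tcp_pos: [0.5115, 0.2278, 0.2134]
ee_rot: [[0.13, -0.991, -0.0], [-0.991, -0.13, -0.001], [0.001, 0.0, -1.0]]
wrist_force: [-3.4, -1.5, 6.4]
gripper_width: 0.161
gripper_force: 48.7
```

```bash
python3 st.py; python3 - <<'E'
from h import *
c=capture('side'); s=sense();p=s['tcp_pos']; print(fitkey(c,p[:2],.150,-85)[:2])
E
```

```text
[0.5115 0.2278 0.2134] yaw -82.52 F [-3.4 -1.5  6.4] M [-0.36  0.99  0.6 ] w 0.1607046569344618 j [ 41.  17. -11.   0. -62. -33.]
(array([  0.51009229,   0.22845662, -80.2070439 ]), np.float64(0.008250825082508295))
```

Request:
drive_tool(
  rows=[
    [0,0,0,0,0,0,-0.055],
    [0,0,0,0,0,0,0],
    [0,0,0,0,0,0,0.05],
    [0,0,0,0,0,0,0.055],
    [0,0,0,0,0,0,0],
  ],
)

```text
time_s: 13.22
tcp_pos: [0.5118, 0.2279, 0.2134]
ee_rot: [[0.179, -0.984, 0.001], [-0.984, -0.179, -0.0], [0.0, -0.0, -1.0]]
wrist_force: [-1.5, -0.7, 5.4]
gripper_width: 0.16
gripper_force: 48.2
```

```bash
python3 st.py
```

```text
[0.5118 0.2279 0.2134] yaw -79.68 F [-1.5 -0.7  5.4] M [-0.32  0.53  0.05] w 0.15967939614825874 j [ 41.  17. -11.   0. -62. -30.]
```

Request:
drive_tool(
  rows=[
    [0,0,0,3,0,0,0],
    [0,0,0,5,0,0,0],
    [0,0,0,5,0,0,0],
    [0,0,0,5,0,0,0],
    [0,0,0,5,0,0,0],
  ],
)

```text
time_s: 13.63
tcp_pos: [0.5117, 0.2281, 0.2361]
ee_rot: [[0.178, -0.984, -0.0], [-0.984, -0.178, -0.0], [-0.0, 0.0, -1.0]]
wrist_force: [-0.4, -0.7, -1.9]
gripper_width: 0.158
gripper_force: 47.9
```

Request:
drive_tool(
  rows=[
    [0,0,0,10,0,0,0],
    [0,0,0,20,0,0,0],
    [0,0,0,20,0,0,0],
    [0,0,0,0,0,0,0],
  ],
)

```text
time_s: 13.97
tcp_pos: [0.5138, 0.229, 0.2913]
ee_rot: [[0.179, -0.984, 0.009], [-0.984, -0.179, 0.004], [-0.003, -0.009, -1.0]]
wrist_force: [1.1, -0.4, -0.0]
gripper_width: 0.162
gripper_force: 47.9
```

```bash
python3 st.py; python3 - <<'E'
from h import *
c=capture('side'); s=sense();p=s['tcp_pos']; print(fitkey(c,p[:2],p[2]-.0632,-79)[:2])
x0=(.510,.229); S=6
off=proj(c,[[*x0,.16]])[0].round()-30; o=off.astype(int); off2=off-(.5-.5/S)
f=cv2.resize(c['frame'][o[1]:o[1]+60,o[0]:o[0]+60],None,fx=S,fy=S,interpolation=cv2.INTER_CUBIC)
h=cv2.cvtColor(f,cv2.COLOR_RGB2HSV).astype(int)
m=((h[...,0]<12)|(h[...,0]>174))&(h[...,1]>130)&(h[...,2]>60)
n,ll,st,ce=cv2.connectedComponentsWithStats(m.astype(np.uint8)); m=ll==(1+np.argmax(st[1:,4]))
mk=lambda q:hullmask(c,np.r_[hexpts(.032,q[2],.150),hexpts(.032,q[2],.1655),circ(.022,.170)]+[q[0],q[1],0],off2,S)
r=differential_evolution(lambda q:1-(mk(q)&m).sum()/(mk(q)|m).sum(),[(.5,.52),(.22,.24),(-30,30)],seed=1,popsize=20,maxiter=80); print('nut',r.x,r.fun)
E
```

```text
[0.5138 0.229  0.2913] yaw -79.69 F [ 1.1 -0.4 -0. ] M [ 0.1  -0.2   0.05] w 0.1624606375450292 j [ 41.  14.  -4.   0. -71. -30.]
(array([  0.51303614,   0.22721571, -80.79481682]), np.float64(0.014746543778801802))
nut [  0.50987511   0.22865456 -16.82603848] 0.028971916489808014
```

The nut now reads -76.8° from 12.3°, about 89° clockwise. On to the dish.

Request:
drive_tool(
  rows=[
    [0,3,-20,0,0,0,0],
    [0,7,-38,0,0,0,0],
    [0,7,-38,0,0,0,0],
    [0,7,-38,0,0,0,0],
    [0,7,-38,0,0,0,0],
  ],
)

```text
time_s: 14.43
tcp_pos: [0.5419, 0.0545, 0.2848]
ee_rot: [[0.179, -0.984, -0.002], [-0.984, -0.179, -0.0], [-0.0, 0.002, -1.0]]
wrist_force: [0.3, -0.1, -1.8]
gripper_width: 0.158
gripper_force: 47.9
```

Request:
drive_tool(
  rows=[
    [0,7,-38,0,0,0,0],
    [0,7,-38,0,0,0,0],
    [0,7,-38,0,0,0,0],
    [0,7,-38,0,0,0,0],
    [0,7,-38,0,0,0,0],
  ],
)

```text
time_s: 14.85
tcp_pos: [0.5771, -0.1356, 0.2847]
ee_rot: [[0.178, -0.984, -0.002], [-0.984, -0.178, 0.001], [-0.001, 0.002, -1.0]]
wrist_force: [0.1, 0.6, -2.0]
gripper_width: 0.156
gripper_force: 47.9
```

Request:
drive_tool(
  rows=[
    [0,7,-38,0,0,0,0],
    [0,7,-38,0,0,0,0],
    [0,3,-20,0,0,0,0],
    [0,0,0,0,0,0,0],
    [0,0,0,0,0,0,0],
  ],
)

```text
time_s: 15.27
tcp_pos: [0.5939, -0.2309, 0.2839]
ee_rot: [[0.176, -0.984, -0.003], [-0.984, -0.176, 0.001], [-0.002, 0.003, -1.0]]
wrist_force: [-1.2, 0.2, -1.9]
gripper_width: 0.16
gripper_force: 47.9
```

Request:
drive_tool(
  rows=[
    [0,6,-33,0,0,0,0],
    [0,0,0,-30,0,0,0],
    [0,0,0,-38,0,0,0],
    [0,0,0,-38,0,0,0],
    [0,0,0,-38,0,0,0],
  ],
)

```text
time_s: 15.68
tcp_pos: [0.6003, -0.2613, 0.1405]
ee_rot: [[0.179, -0.984, 0.001], [-0.984, -0.179, 0.001], [-0.001, -0.001, -1.0]]
wrist_force: [0.7, -0.3, -2.0]
gripper_width: 0.161
gripper_force: 47.9
```

Request:
drive_tool(
  rows=[
    [0,0,0,-25,0,0,0],
    [0,0,0,-15,0,0,0],
    [0,0,0,-10,0,0,0],
    [0,0,0,0,0,0,0],
    [0,0,0,0,0,0,0],
  ],
)

```text
time_s: 16.1
tcp_pos: [0.6011, -0.2622, 0.0923]
ee_rot: [[0.18, -0.984, 0.0], [-0.984, -0.18, -0.0], [0.0, -0.0, -1.0]]
wrist_force: [0.2, -0.8, -1.9]
gripper_width: 0.16
gripper_force: 47.9
```

```bash
python3 st.py
```

```text
[ 0.6011 -0.2622  0.0923] yaw -79.65 F [ 0.2 -0.8 -1.9] M [ 0.02 -0.07  0.06] w 0.16022249543528191 j [ -9.  32.  -5.   0. -52.  20.]
```

Rim is at about 0.029; 26 mm to the floor.

Request:
drive_tool(
  rows=[
    [0,0,0,-8,0,0,0],
    [0,0,0,-7,0,0,0],
    [0,0,0,-5,0,0,0],
    [0,0,0,-3,0,0,0],
    [0,0,0,0,0,0,0],
  ],
)

```text
time_s: 16.52
tcp_pos: [0.6001, -0.2628, 0.068]
ee_rot: [[0.178, -0.984, -0.002], [-0.984, -0.178, 0.0], [-0.001, 0.001, -1.0]]
wrist_force: [-0.1, 0.8, -2.2]
gripper_width: 0.158
gripper_force: 47.9
```

Request:
drive_tool(
  rows=[
    [0,0,0,-1,0,0,0],
    [0,0,0,-1,0,0,0],
    [0,0,0,0,0,0,0],
    [0,0,0,0,0,0,0],
  ],
)

```text
time_s: 16.85
tcp_pos: [0.6008, -0.263, 0.0671]
ee_rot: [[0.178, -0.984, 0.0], [-0.984, -0.178, -0.0], [0.0, -0.0, -1.0]]
wrist_force: [-1.0, 0.1, -2.5]
gripper_width: 0.159
gripper_force: 47.9
```

Request:
drive_tool(
  rows=[
    [0,0,0,-0.6,0,0,0],
    [0,0,0,0,0,0,0],
    [0,0,0,0,0,0,0],
  ],
)

```text
time_s: 17.1
tcp_pos: [0.6007, -0.2629, 0.0664]
ee_rot: [[0.178, -0.984, 0.0], [-0.984, -0.178, -0.0], [0.0, -0.0, -1.0]]
wrist_force: [-0.2, 0.5, -1.8]
gripper_width: 0.159
gripper_force: 47.9
```

Request:
drive_tool(
  rows=[
    [0,0,0,-0.5,0,0,0],
    [0,0,0,0,0,0,0],
    [0,0,0,0,0,0,0],
  ],
)

```text
time_s: 17.35
tcp_pos: [0.6007, -0.263, 0.0661]
ee_rot: [[0.178, -0.984, 0.0], [-0.984, -0.178, -0.0], [0.0, -0.0, -1.0]]
wrist_force: [-0.6, 1.0, -0.2]
gripper_width: 0.158
gripper_force: 48.0
```

Request:
drive_tool(
  rows=[
    [20,0,0,-0.2,0,0,0],
    [25,0,0,0,0,0,0],
    [50,0,0,0,0,0,0],
    [60,0,0,0,0,0,0],
    [60,0,0,0,0,0,0],
  ],
)

```text
time_s: 17.77
tcp_pos: [0.6004, -0.2629, 0.0654]
ee_rot: [[0.178, -0.984, -0.001], [-0.984, -0.178, 0.0], [-0.0, 0.001, -1.0]]
wrist_force: [0.2, 0.7, -0.1]
gripper_width: 0.395
gripper_force: 0.0
```

Request:
drive_tool(
  rows=[
    [60,0,0,0,0,0,0],
    [60,0,0,0,0,0,0],
    [60,0,0,10,0,0,0],
    [60,0,0,20,0,0,0],
    [60,0,0,35,0,0,0],
  ],
)

```text
time_s: 18.18
tcp_pos: [0.5982, -0.2623, 0.1279]
ee_rot: [[0.178, -0.984, -0.008], [-0.984, -0.178, 0.002], [-0.004, 0.008, -1.0]]
wrist_force: [0.4, 0.5, 0.4]
gripper_width: 0.596
gripper_force: 0.0
```

Request:
drive_tool(
  rows=[
    [60,0,0,35,0,0,0],
    [60,0,0,35,0,0,0],
    [60,-30,0,35,0,0,0],
    [60,-30,0,20,0,0,0],
    [60,-30,0,0,0,0,0],
  ],
)

```text
time_s: 18.6
tcp_pos: [0.5151, -0.2639, 0.2587]
ee_rot: [[0.18, -0.984, 0.011], [-0.984, -0.18, -0.004], [0.006, -0.01, -1.0]]
wrist_force: [0.4, -0.3, 0.0]
gripper_width: 0.604
gripper_force: 0.0
```

Request:
drive_tool(
  rows=[
    [60,-30,20,0,0,0,0],
    [60,-20,20,0,0,0,0],
    [60,0,0,0,0,0,0],
    [60,0,0,0,0,0,0],
  ],
)

```text
time_s: 18.93
tcp_pos: [0.4629, -0.2226, 0.2539]
ee_rot: [[0.179, -0.984, 0.003], [-0.984, -0.179, -0.001], [0.001, -0.002, -1.0]]
wrist_force: [0.2, -0.6, 0.4]
gripper_width: 0.594
gripper_force: 0.0
```

```bash
python3 st.py; python3 - <<'E'
from h import *
t=capture('top'); c=capture('side'); 
W=cloud(t); P=W[yellow(t)&(np.hypot(W[...,0]-.6,W[...,1]+.263)<.06)]; print(len(P),np.median(P,0),P[:,2].max(),P.min(0))
save(np.vstack([t['frame'][100:300],c['frame'][60:400]]),'end.png')
E
```

```text
[ 0.4629 -0.2226  0.2539] yaw -79.66 F [ 0.2 -0.6  0.4] M [ 0.04 -0.13  0.  ] w 0.5939255164333288 j [ -8.  11. -14.   0. -65.  18.]
  return _methods._mean(a, axis=axis, dtype=dtype,
  ret = um.true_divide(
Traceback (most recent call last):
ValueError: zero-size array to reduction operation maximum which has no identity
```

The arm is probably hiding the key from the top camera, so I'll look from the side and save both pictures.

```bash
python3 - <<'E'
from h import *
t=capture('top'); c=capture('side'); 
W=cloud(c); P=W[yellow(c)&(np.hypot(W[...,0]-.6,W[...,1]+.263)<.06)]; print(len(P),np.nanmedian(P,0) if len(P) else '')
if len(P): print(P[:,2].max(),P.min(0),P.max(0))
save(np.vstack([t['frame'][100:300],c['frame'][60:400]]),'end.png')
E
```

```text
52 [ 0.59436565 -0.24720555  0.02694318]
0.07960375128915312 [ 0.57687093 -0.27831064  0.00635452] [ 0.61918364 -0.23498003  0.07960375]
```

View pics/end.png

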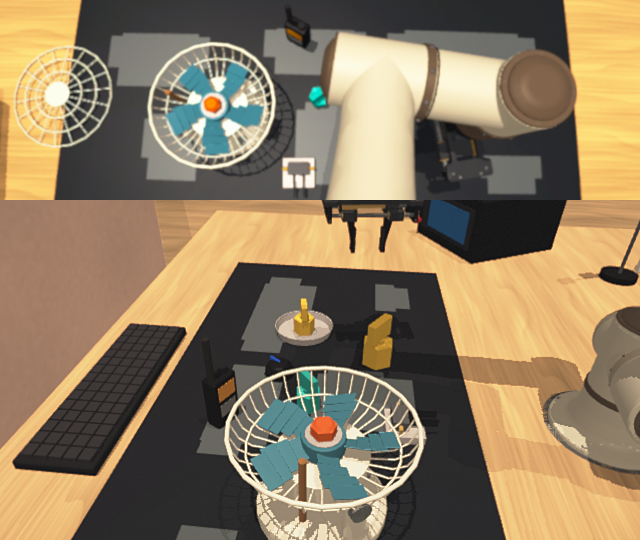

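The side view (lower picture) shows the small key upright in the dish at (304,320), its top about 80 mm up. The fan, dowel and everything else are where they were, and the gripper is clear of it all.

```bash
python3 -c "
from station import *
print(finish_job())"
```

```text
the job is handed in; nothing more can be done
None
```

The job is handed in: the small yellow key dropped freely home over the nut, turned it about 89° clockwise with a clear give at about 0.6 N m, and now stands upright in the steel dish; the last pictures show nothing else moved, and it took about 19 s.

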